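# Sort screw cartons from the crate by weight and stow the tray

### The job

Take every screw carton out of the wooden crate and feel its weight: full, heavy ones go into the steel sliding tray, nearly empty, light ones into the yellow plastic refill bin, each resting on the floor there and not on another carton. When all the cartons are sorted, push the tray in until it is fully home against its stop. Leave the jar and the bracket in the crate.

Things in the scene. Friction and masses are not known exactly. Their poses are not given: they have to be found in the camera images.
- carton_1: closed cardboard screw carton, 80 long (its x) x 40 wide (its y) x 56 high (its z) mm; origin at its centre; stands in the crate at the start. All cartons look the same: a full one weighs 420 to 580 g, a nearly empty one 90 to 160 g. None if absent or held
- carton_2: closed cardboard screw carton, 80 long (its x) x 40 wide (its y) x 56 high (its z) mm; origin at its centre; stands in the crate at the start. All cartons look the same: a full one weighs 420 to 580 g, a nearly empty one 90 to 160 g. None if absent or held
- carton_3: closed cardboard screw carton, 80 long (its x) x 40 wide (its y) x 56 high (its z) mm; origin at its centre; stands in the crate at the start. All cartons look the same: a full one weighs 420 to 580 g, a nearly empty one 90 to 160 g. None if absent or held
- carton_4: closed cardboard screw carton, 80 long (its x) x 40 wide (its y) x 56 high (its z) mm; origin at its centre; stands in the crate at the start. All cartons look the same: a full one weighs 420 to 580 g, a nearly empty one 90 to 160 g. None if absent or held
- carton_5: closed cardboard screw carton, 80 long (its x) x 40 wide (its y) x 56 high (its z) mm; origin at its centre; stands in the crate at the start. All cartons look the same: a full one weighs 420 to 580 g, a nearly empty one 90 to 160 g. None if absent or held
- crate: shallow slatted wooden crate fixed on the bench; origin under its centre; inside 230 (its x) x 340 (its y) mm, floor 8 mm above the bench, walls 10 mm thick with their top 35 mm above the bench, corner posts 60 mm high
- rack: low fixed steel rack that carries the sliding tray; origin on the bench under the tray's centre when the tray is fully out; the tray slides along its +x to a rear stop; side rails 30 mm high, 292 mm over their outer faces
- bin: low yellow plastic open bin fixed on the bench, for refilling; origin under its centre; inside 260 (its x) x 100 (its y) mm, floor 4 mm above the bench, walls 4 mm thick with their top 28 mm above the bench
- tray_floor (a point): centre of the inner floor of the steel sliding tray (moves with it), 15 mm above the bench; the tray is 125 (its x) x 260 (its y) mm inside, walls 3 mm thick rising 22 mm above this floor; it slides along +x of this frame, away from the robot, on a low steel rack with side rails (outer faces 292 mm apart, top 30 mm above the bench)
- tray_grip (a point): top centre of the upright grip plate at the tray's front (-x) side, 80 mm above the bench: plate 10 mm thick (x), 70 mm wide (y), standing 43 mm higher than the tray's walls; it can be pinched from above or pushed
- tray (a joint): slide of the tray, m: 0 fully pulled out, grows as it is pushed in; fully home against the rear stop at about 0.11. Friction about 4 N
- jar: glass jar, 48 mm diameter, 60 mm high, standing in the crate among the cartons; origin under its centre; a bystander
- bracket: angle bracket, 100 mm long (its x), 30 mm wide, 4 mm thick, one end turned up 37 mm high; lies in the crate at its +y end; origin under the long leg's centre; a bystander
There are look-alikes about, which are no part of the job. Leave any green look-alike of the carton_4 alone.

How it is judged:
By the outcome, as a careful person would: the job done as asked, in the order asked, and still so for the second after the job is handed in, with the robot touching nothing.
Of carton_1, carton_2, carton_3, carton_4, carton_5 only 4 to 5 are there at a start; the rules pass over those that are not, and their reading is None.
At some moment in a run one of carton_1, carton_2, carton_3, carton_4, carton_5 may be knocked a few centimetres aside while the robot is not near it.
Once in a run the grip may slacken for a moment while it holds something.
It also fails if it takes over 210 s, if anything falls off the work surface, if the arm or the gripper's body presses on something with over 40 N, if the wrist force passes 120 N, or if a joint passes its speed limit or range.

### The arm

A 7-joint arm with a two-finger parallel gripper is mounted at the origin on the work surface. World frame = base frame: x ahead of the robot, y to its left, z up, the work surface at z = 0. Lengths are in m, angles in rad, forces in N, time in s.
With the tool pointing down it reaches from about 0.4 to 0.85 m from the base axis. Payload 4.5 kg.
Tool frame: the origin (TCP) lies at the very end of the fingers, on their centre line; the grasp point (between the pads) lies 19 mm behind it; z points along the fingers, y is the direction in which the jaws open and shut (so a half turn about z gives the same grasp; the last joint's range is limited). The gripper opens to 88 mm and grips with 3 to 60 N. Pads are 18 mm wide; open, the fingers measure 123 mm over their backs; the gripper's body (75 mm by 187 mm) begins 45 mm behind the grasp point.
Start: joints at [1.172, 0.689, -0.195, 1.565, 0.157, 0.902, -0.215], TCP at [0.262, -0.567, 0.239] pointing down, gripper open.
Joint ranges: [-3.01, 3.01], [-0.46, 2.08], [-1.47, 1.51], [0.13, 2.56], [-1, 4.14], [0.04, 2.09], [-2.66, 2.66]. Speed limits (rad/s): [2.57, 2.57, 3.14, 3.14, 3.14, 3.14, 3.14].

### API

Orientations are given as a unit quaternion [x, y, z, w].
In Python, from plant import telemetry, imaging, r gives the robot as it stands.
- The arm moves only by the shell command python3 -m creep 'ROWS' [FORCE]. ROWS is JSON, a list of rows, each a list of 5 numbers: the closure in counts, from 0 (fully open) to 255 (shut), then the shift along the tool's x, y, z in m, then the turn about the tool's z in degrees. In form: [[fingers, x, y, z, yaw], ...]. A call has 1 to 10 rows; each row is the pose to reach, as a shift and turn from the pose commanded when the call began, along the tool's axes at that moment; what a row does not reach only later rows make up. A row lasts 1/8 s, in which the tool goes at most 62.5 mm and 10.7 degrees, less where a joint would pass 70% of its speed; a pose out of reach is approached as far as the arm can. A call with a gripper value outside its range is refused whole. The fingers move at their own pace and stop on an object; FORCE is the grip in N (left out, the last holds). Time passes only in rows, so rows that repeat a pose let the fingers close. It gives the time, the measured TCP pose, the force and the opening at its end, in the units of the state.
- telemetry.get_state(): the state, without advancing time (a new reading comes with each control period).
- imaging.snapshot(name): name is "side" or "top" or "wrist"; returns a dict with "image" (480x640x3 uint8, blue, green, red), "camera_matrix" (3x3 intrinsics, pixels), "distortion" ([k1, k2, p1, p2, k3] as OpenCV has them; the pictures are not rectified), "R" (3x3) and "t" (3): a world point X has camera coordinates R X + t; the wrist camera has in their place "hand_eye" (4x4, takes a point from camera to tool coordinates, whose origin is the TCP and whose axes are the flange's). Camera axes: x right, y down, z forward; pixel columns grow to the right and rows downward; lengths in m; the calibration is good to about 2 mm. A picture is of the moment at which its call begins: read the wrist's pose just before it. There is no depth.
- r.finish_job(): hands the job in, once; it reports no verdict.
Trained networks look in a picture, given as the dict that the camera call returned (one of the last four; its "shot" number tells which), for a name from the list of things; names that differ only in an ending like _2 or _b are one class to them, and where a whole thing is asked for, a point or a joint stands for the part that bears it (a point fixed in the world has none). Each returns a list of dicts, best first, with "score" (0 to 1); they miss things now and then, are a little off and sometimes report something else, mostly with a low value. They report only what shows in the picture. A call takes as long as a camera call. They do not tell look-alikes from the thing itself.
- imaging.boxes_of(picture, target): "rect" ([left, top, right, bottom] in pixels, round what is visible of it).
- imaging.trace(picture, target): "pixels" (480x640 bool, what is visible of it) and "rect" ([left, top, right, bottom] in pixels, round what is visible of it).
- imaging.place_of(picture, target): "location" ([row, column] in pixels: a listed point, or the origin of a listed thing).
The state is a dict: "clock": time; "q": joint angles; "qd": joint speeds; "joint_torque": joint torques, N m; "tool_pos": TCP position; "eef_rot": TCP orientation; "contact_force": force on the tool from outside, world axes, zero at the start; "moment": the same for the moment, N m; "opening": opening from 0.0 (shut) to 1.0 (fully open).
Only numpy, scipy, OpenCV 4.12 (cv2) and the standard library are available. Lean on these libraries where they do the work, as an engineer would, in place of code of your own. Each camera call takes 0.05 s, during which the arm holds its last target.

## Working session

There is one attempt and no reset: what is moved stays moved. The work goes in short steps, Python scripts to look and compute and a shell command to move; the robot and the scene stay as the last step left them, time stands still between calls to the robot, and variables do not carry over. Pictures are saved under pics/ and viewed, and the job is handed in when it is done.

```bash
ls; mkdir -p pics
python3 - <<'E'
from plant import telemetry, imaging, r
import cv2
s=telemetry.get_state(); print(s)
for n in ("side","top","wrist"):
    p=imaging.snapshot(n); cv2.imwrite(f"pics/a_{n}.png",p["image"]); print(n,p["camera_matrix"],p["distortion"],p.get("R"),p.get("t"),p.get("hand_eye"))
E
```

```text
pics
{'clock': 0.0, 'q': array([ 1.17182357,  0.68996121, -0.19454679,  1.56634714,  0.15727979,
        0.9024999 , -0.2151013 ]), 'qd': array([-0.00171939, -0.00201715, -0.00095884, -0.00020092, -0.00201698,
       -0.00204517, -0.00134034]), 'joint_torque': array([ 5.53129485e-04, -5.27567196e+01, -1.26675155e+00, -1.53429329e+01,
       -5.26884897e-02,  6.63455750e-03,  1.56305373e-04]), 'tool_pos': array([ 0.26182721, -0.56681323,  0.23792425]), 'eef_rot': array([ 9.76668933e-01,  2.14748605e-01, -2.43894556e-04, -8.78924256e-04]), 'contact_force': array([-0.02553165,  0.62769884, -0.94265516]), 'moment': array([-0.01455501, -0.04632918, -0.02470576]), 'opening': 0.9964290588916248}
side [[436.18993531   0.         322.17811821]
 [  0.         436.18993531 232.67419752]
 [  0.           0.           1.        ]] [0.00464715 0.         0.         0.         0.        ] [[-0.7896881  -0.61346378  0.00740907]
 [-0.35073197  0.44150928 -0.82586721]
 [ 0.50336845 -0.6547761  -0.56381598]] [0.45218131 0.1952658  0.74745369] None
top [[624.32667996   0.         324.59722603]
 [  0.         624.32667996 243.77556207]
 [  0.           0.           1.        ]] [-0.1469697  0.         0.         0.         0.       ] [[ 0.02273159 -0.99974077 -0.0012887 ]
 [-0.99123283 -0.02237029 -0.13021921]
 [ 0.13015662  0.00423749 -0.99148439]] [0.09600535 0.48679691 1.33739104] None
wrist [[374.27861158   0.         311.57663437]
 [  0.         374.27861158 236.12731775]
 [  0.           0.           1.        ]] [-0.06922003  0.          0.          0.          0.        ] None None [[ 1.99567937e-04 -9.47296422e-01 -3.20358313e-01  8.38507124e-02]
 [ 9.99999892e-01  5.44983465e-05  4.61801116e-04 -4.64528967e-04]
 [-4.20003546e-04 -3.20358371e-01  9.47296330e-01 -1.45919690e-01]
 [ 0.00000000e+00  0.00000000e+00  0.00000000e+00  1.00000000e+00]]
```

View pics/a_top.png

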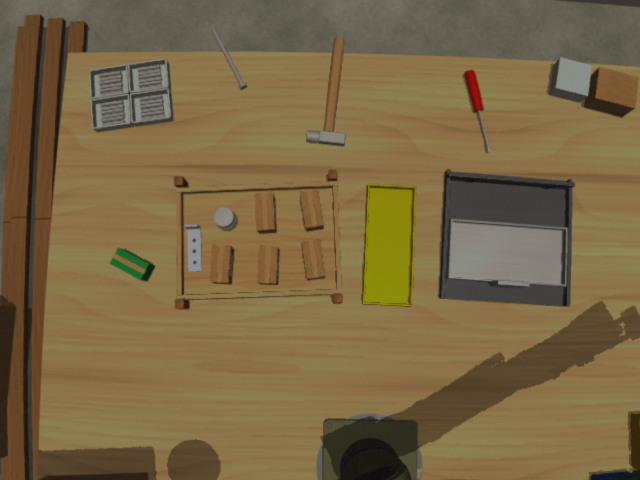

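View pics/a_side.png

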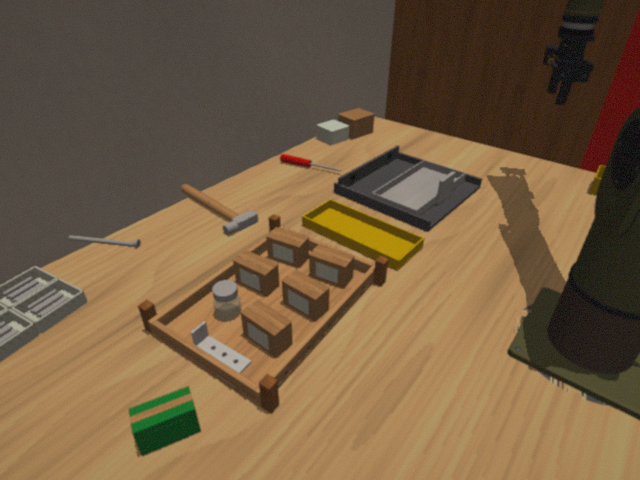

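View pics/a_wrist.png

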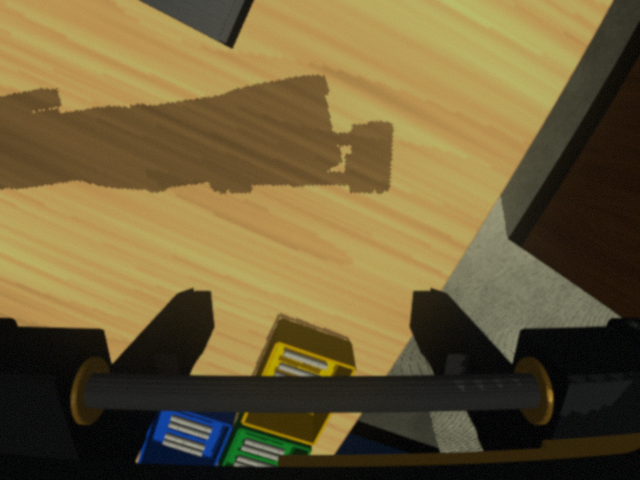

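The top picture shows five brown cartons in the crate, at about (221,264), (264,212), (268,264), (311,210) and (313,259). The jar is at (224,217) and the bracket at (194,250). The green block at (131,263) outside the crate is the look-alike, and I'll leave it alone. The yellow bin is at (389,245) and the tray at (507,253).

```bash
cat > h.py <<'E'
import numpy as np, cv2
from scipy.optimize import minimize
from scipy.spatial.transform import Rotation as Ro
from plant import telemetry, imaging, r
def cam(p):
    if p.get("R") is not None: return np.array(p["R"]),np.array(p["t"])
def proj(p,X):
    R,t=cam(p); rv,_=cv2.Rodrigues(R)
    return cv2.projectPoints(np.asarray(X,float).reshape(-1,1,3),rv,t,p["camera_matrix"],np.array(p["distortion"]))[0].reshape(-1,2)
def ray(p,uv,z):
    R,t=cam(p); n=cv2.undistortPoints(np.array(uv,float).reshape(-1,1,2),p["camera_matrix"],np.array(p["distortion"])).reshape(-1,2)
    d=np.c_[n,np.ones(len(n))]@R; c=-R.T@t
    return (c+d*((z-c[2])/d[:,2])[:,None])[:,:2]
def box(x,y,a,z0,z1,L,W):
    c,s=np.cos(a),np.sin(a)
    return np.array([[x+c*i*L/2-s*j*W/2,y+s*i*L/2+c*j*W/2,z] for i in(-1,1) for j in(-1,1) for z in(z0,z1)])
def fit(p,mask,z0,z1,L,W,a0=0.):
    S=4
    m=np.asarray(mask,np.uint8); ys,xs=np.nonzero(m); x0,x1,y0,y1=xs.min()-12,xs.max()+12,ys.min()-12,ys.max()+12
    M=cv2.resize(m[max(y0,0):y1,max(x0,0):x1].astype(np.float32),None,fx=S,fy=S,interpolation=cv2.INTER_LINEAR)>.5
    off=np.array([max(x0,0),max(y0,0)])
    g=ray(p,[[xs.mean(),ys.mean()]],(z0+z1)/2)[0]
    def cost(v):
        uv=(proj(p,box(v[0],v[1],v[2],z0,z1,L,W))-off+.5)*S
        im=np.zeros(M.shape,np.uint8); cv2.fillConvexPoly(im,cv2.convexHull(uv.astype(np.float32)).round().astype(np.int32),1)
        im=im>0; return -(im&M).sum()/max((im|M).sum(),1)
    best=None
    for a in (a0-.2,a0,a0+.2):
        o=minimize(cost,[g[0],g[1],a],method="Nelder-Mead",options=dict(initial_simplex=[[g[0],g[1],a],[g[0]+.01,g[1],a],[g[0],g[1]+.01,a],[g[0],g[1],a+.15]],xatol=1e-4,fatol=1e-4))
        if best is None or o.fun<best.fun: best=o
    return best.x,-best.fun
def st():
    s=telemetry.get_state(); R=Ro.from_quat(s["eef_rot"]).as_matrix()
    return s,np.array(s["tool_pos"]),R
def goto(x,y,z,ywdir=None,yaxis=None):
    """shift in tool axes from the current measured pose and yaw turn so tool y lies along world angle yaxis (mod pi)"""
    s,P,R=st(); d=R.T@(np.array([x,y,z])-P)
    out=[round(v,4) for v in d]
    if yaxis is not None:
        ty=np.arctan2(R[1,1],R[0,1]); e=(yaxis-ty+np.pi/2)%np.pi-np.pi/2
        out.append(round(-np.degrees(e),1))   # tool z down: positive turn about tool z is clockwise from above
    print("t",round(s["clock"],2),"P",P.round(4),"shift/turn",out,"q7",round(s["q"][6],2),"F",np.round(s["contact_force"],1),"op",round(s["opening"],3))
E
python3 - <<'E'
from h import *
p=imaging.snapshot("top")
for d in imaging.trace(p,"carton_1"):
    v,i=fit(p,d["pixels"],.008,.064,.08,.04); print("carton",round(d["score"],2),d["rect"],v[:2].round(4),np.degrees(v[2]).round(1),round(i,3))
for n,z0,z1,L,W in (("bin",0,.028,.268,.108),("crate",0,.035,.25,.36),("rack",0,.03,.25,.292)):
    for d in imaging.trace(p,n)[:2]:
        v,i=fit(p,d["pixels"],z0,z1,L,W); print(n,round(d["score"],2),d["rect"],v[:2].round(4),np.degrees(v[2]).round(1),round(i,3))
for n,z in (("tray_floor",.015),("tray_grip",.08),("jar",0.008),("bracket",.008),("bin",0),("crate",0),("rack",0)):
    for d in imaging.place_of(p,n)[:2]:
        rc=d["location"]; print(n,round(d["score"],2),rc,ray(p,[[rc[1],rc[0]]],z)[0].round(4))
E
```

```text
carton 0.97 [299.9, 240.3, 322.8, 280.7] [0.45   0.1319] 9.6 0.898
carton 0.96 [300.9, 189.7, 323.4, 231.9] [0.5579 0.1379] 10.2 0.912
carton 0.74 [259.9, 245.9, 278.4, 286.0] [0.4339 0.2286] 0.8 0.919
carton 0.66 [209.5, 246.3, 234.5, 287.5] [0.4322 0.3307] -2.2 0.917
carton 0.65 [445.2, 217.0, 566.4, 288.1] [ 0.4786 -0.306 ] -1.6 0.133
carton 0.63 [109.9, 247.7, 152.5, 278.9] [0.4293 0.5311] 64.9 0.921
bin 0.63 [359.7, 183.6, 417.1, 308.8] [ 0.4891 -0.0356] -1.1 0.977
crate 0.78 [175.0, 169.3, 345.4, 309.6] [0.4907 0.2556] 3.9 0.711
crate 0.2 [256.2, 195.1, 274.5, 231.9] [0.5522 0.2412] -11.5 0.283
rack 0.85 [437.3, 165.3, 574.2, 302.2] [ 0.5009 -0.3014] -2.9 0.877
rack 0.45 [446.9, 217.7, 565.6, 289.9] [ 0.5544 -0.2997] 87.0 0.735
tray_floor 0.57 [251.8, 507.4] [ 0.4778 -0.3036]
tray_grip 0.91 [281.9, 510.6] [ 0.4053 -0.2907]
jar 0.9 [223.1, 228.0] [0.5296 0.3255]
bracket 0.6 [251.0, 195.1] [0.4647 0.3972]
bracket 0.41 [253.2, 505.4] [ 0.4754 -0.301 ]
bin 0.89 [243.7, 390.2] [ 0.4922 -0.0403]
crate 0.91 [241.9, 260.6] [0.4897 0.2512]
rack 0.85 [261.9, 502.6] [ 0.4564 -0.2966]
```

Run:
```python
from h import *
p=imaging.snapshot("top"); im=p["image"]
cv2.imwrite("pics/b_crate.png",cv2.resize(im[160:320,90:350],None,fx=3,fy=3,interpolation=cv2.INTER_CUBIC))
cv2.imwrite("pics/b_tray.png",cv2.resize(im[160:315,355:590],None,fx=3.2,fy=3.2,interpolation=cv2.INTER_CUBIC))
```

```text
(no output)
```

View pics/b_crate.png

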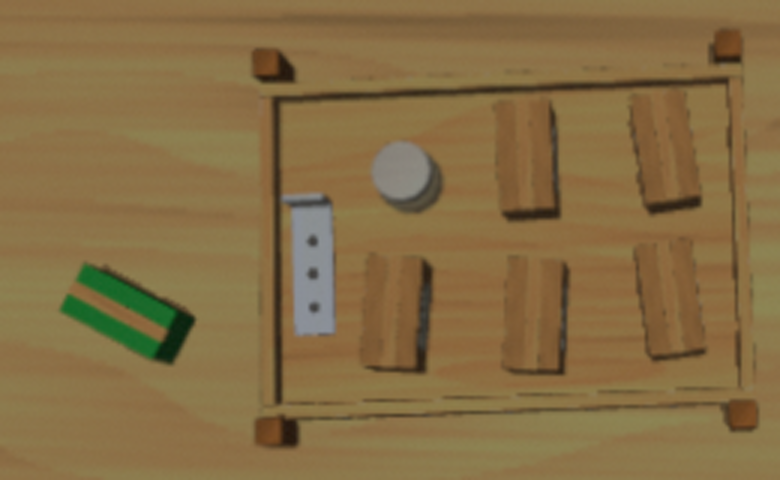

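View pics/b_tray.png

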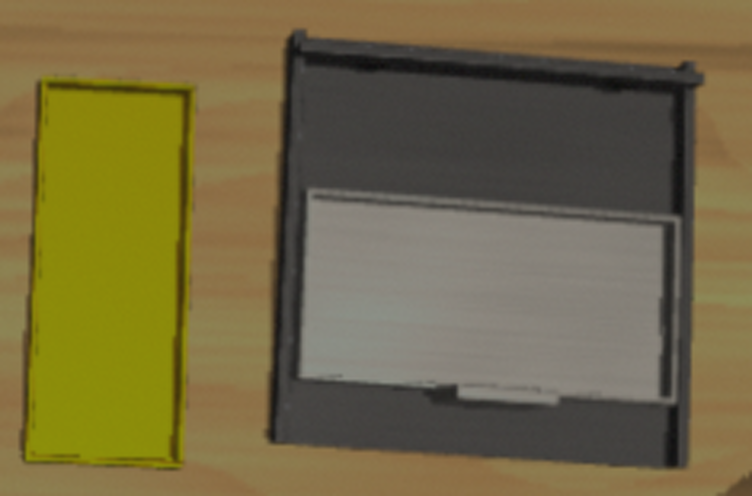

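The enlarged crop shows the five brown cartons with a tape stripe in the crate, and one green look-alike outside on the left at full-image (131,263). The brown ones match the description. I'll cross-check positions from the hand-read corners.

Run:
```python
from h import *
p=imaging.snapshot("top")
def c(name,pts,f,o,z):
    w=ray(p,np.array(pts,float)/f+o-0.5+.5/f,z); rc=cv2.minAreaRect((w*1000).astype(np.float32)); print(name,w.mean(0).round(4),np.round(rc[1]),round(rc[2],1))
    print((w).round(3).tolist())
O=np.array([90,160])
c("A 313",[(637,240),(692,238),(705,352),(650,358)],3,O,.064)
c("B 311",[(630,93),(684,90),(699,202),(647,211)],3,O,.064)
c("C 264",[(495,100),(550,96),(557,209),(502,216)],3,O,.064)
c("D 268",[(508,256),(565,258),(561,372),(503,370)],3,O,.064)
c("E 221",[(367,254),(423,257),(417,370),(360,366)],3,O,.064)
O=np.array([355,160])
c("tray rim",[(307,188),(681,214),(674,404),(298,378)],3.2,O,.037)
c("rack",[(290,40),(692,72),(686,467),(270,440)],3.2,O,.03)
c("bin",[(40,79),(195,86),(183,468),(24,462)],3.2,O,.028)
c("grip",[(457,387),(558,396)],3.2,O,.08)
```

```text
A 313 [0.4478 0.1302] [85. 39.] 7.8
[[0.488, 0.156], [0.49, 0.116], [0.409, 0.105], [0.404, 0.144]]
B 311 [0.5548 0.1372] [87. 39.] 9.7
[[0.595, 0.164], [0.598, 0.125], [0.517, 0.112], [0.509, 0.149]]
C 264 [0.5481 0.2372] [85. 40.] 5.6
[[0.588, 0.261], [0.592, 0.221], [0.509, 0.213], [0.503, 0.253]]
D 268 [0.4334 0.2272] [41. 82.] 89.5
[[0.474, 0.247], [0.474, 0.207], [0.392, 0.207], [0.393, 0.248]]
E 221 [0.4326 0.3294] [41. 82.] 89.0
[[0.474, 0.349], [0.472, 0.309], [0.391, 0.31], [0.393, 0.351]]
tray rim [ 0.4746 -0.2998] [267. 134.] 87.1
[[0.547, -0.17], [0.535, -0.437], [0.402, -0.429], [0.415, -0.163]]
rack [ 0.5059 -0.2993] [294. 281.] 87.2
[[0.653, -0.16], [0.639, -0.452], [0.358, -0.439], [0.373, -0.146]]
bin [ 0.4867 -0.0356] [109. 267.] 88.4
[[0.621, 0.015], [0.619, -0.093], [0.353, -0.086], [0.355, 0.022]]
grip [ 0.4052 -0.2966] [69.  0.] -94.0
[[0.408, -0.262], [0.403, -0.331]]
```

Run:
```python
from h import *
goto(.45,.132,.22,yaxis=np.radians(99.6))
```

```text
t 0.85 P [ 0.2622 -0.5674  0.2388] shift/turn [np.float64(0.4639), np.float64(-0.5561), np.float64(0.0187), np.float64(15.2)] q7 -0.22 F [ 0.1 -0.1  0.4] op 0.999
```

```bash
python3 -m creep '[[0,0.06,-0.03,0,2],[0,0.12,-0.06,0,4],[0,0.17,-0.09,0,6],[0,0.23,-0.12,0,8],[0,0.29,-0.155,0,10],[0,0.345,-0.188,0,12],[0,0.36,-0.24,0,15],[0,0.375,-0.295,0,15],[0,0.39,-0.35,0,15],[0,0.405,-0.4,0,15]]' 20; python3 -c "
from h import *
goto(.449,.131,.22,yaxis=np.radians(99.3))"
```

```text
clock: 2.1
tool_pos: [0.4617, -0.0322, 0.2389]
eef_rot: [0.996, 0.086, 0.0, -0.0]
contact_force: [0.7, -0.6, 1.0]
opening: 1.0
t 2.1 P [ 0.4617 -0.0322  0.2389] shift/turn [np.float64(0.0154), np.float64(-0.163), np.float64(0.019), np.float64(0.6)] q7 -1.48 F [ 0.7 -0.6  1. ] op 1.0
```

```bash
python3 -m creep '[[80,0.005,-0.055,0.01,0.6],[80,0.01,-0.11,0.03,0.6],[80,0.0154,-0.163,0.06,0.6],[80,0.0154,-0.163,0.08,0.6],[80,0.0154,-0.163,0.08,0.6]]' 30
cat >> h.py <<'E'
def wpic(name,boxes):
    s,P,R=st(); p=imaging.snapshot("wrist"); H=np.array(p["hand_eye"]); T=np.eye(4); T[:3,:3]=R; T[:3,3]=P
    C=np.linalg.inv(T@H); p["R"],p["t"]=C[:3,:3],C[:3,3]; im=p["image"].copy()
    for (x,y,a,z0) in boxes:
        u=proj(p,box(x,y,a,z0,z0+.056,.08,.04)).round().astype(int)
        for i,j in ((1,3),(3,7),(7,5),(5,1)): cv2.line(im,tuple(map(int,u[i])),tuple(map(int,u[j])),(0,0,255),1)
    cv2.imwrite(f"pics/{name}.png",im); return p
E
python3 -c "
from h import *
wpic('w1',[(.449,.131,np.radians(9.3),.008)])
goto(.449,.131,.038,yaxis=np.radians(99.3))"
```

```text
clock: 2.72
tool_pos: [0.4486, 0.1291, 0.1578]
eef_rot: [0.997, 0.081, -0.001, 0.0]
contact_force: [-0.1, -0.8, 0.4]
opening: 0.688
t 2.77 P [0.4493 0.1285 0.1586] shift/turn [np.float64(0.0002), np.float64(-0.0026), np.float64(0.1206), np.float64(-0.1)] q7 -1.82 F [ 0.2 -0.6  0.1] op 0.688
```

View pics/w1.png

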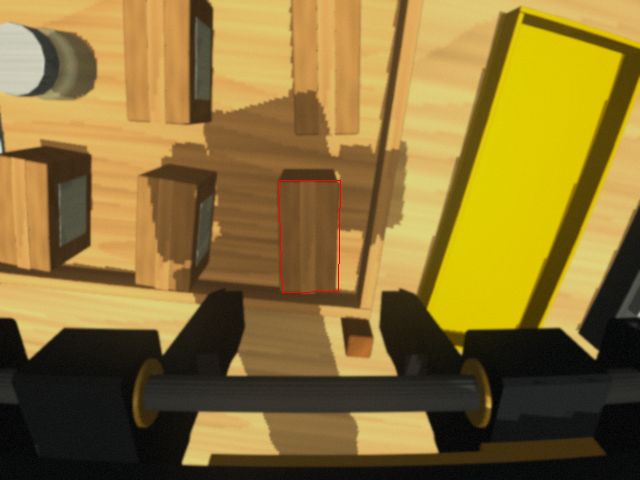

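The red predicted outline lies on the carton's top face at (278–340, 180–293), so the pose is good to within a couple of mm. Next I descend and grip.

```bash
python3 -m creep '[[80,0,-0.002,0.04,0],[80,0,-0.002,0.08,0],[80,0,-0.002,0.12,0],[80,0,-0.002,0.12,0],[200,0,-0.002,0.12,0],[200,0,-0.002,0.12,0],[200,0,-0.002,0.12,0],[200,0,-0.002,0.12,0],[200,0,-0.002,0.12,0]]' 30; python3 -c "
from h import *
goto(.449,.131,.16)"; python3 -m creep '[[200,0,0,-0.02,0],[200,0,0,-0.06,0],[200,0,0,-0.11,0],[200,0,0,-0.11,0],[200,0,0,-0.11,0],[200,0,0,-0.11,0],[200,0,0,-0.11,0],[200,0,0,-0.11,0]]'; python3 -c "
from h import *
f=[]
for i in range(3):
    f.append(telemetry.get_state()['contact_force']); imaging.snapshot('top')
print(np.round(f,2))
goto(.449,.131,.16)"
```

```text
clock: 3.9
tool_pos: [0.4503, 0.1311, 0.0404]
eef_rot: [0.997, 0.08, 0.002, -0.0]
contact_force: [0.2, -1.0, 8.6]
opening: 0.448
t 3.9 P [0.4503 0.1311 0.0404] shift/turn [np.float64(-0.0009), np.float64(-0.0002), np.float64(-0.1196)] q7 -1.83 F [ 0.2 -1.   8.6] op 0.448
clock: 4.9
tool_pos: [0.4488, 0.1307, 0.1481]
eef_rot: [0.997, 0.08, -0.001, 0.0]
contact_force: [-0.2, 0.1, -0.7]
opening: 0.453
[[-0.18  0.09 -0.73]
 [ 0.06  0.21 -1.17]
 [-0.43 -0.05  0.11]]
t 5.05 P [0.4491 0.1308 0.1484] shift/turn [np.float64(-0.0), np.float64(-0.0002), np.float64(-0.0116)] q7 -1.82 F [-0.2 -0.3 -0.9] op 0.449
```

Fz while holding is about −0.7 N, so the first carton is light and goes in the bin.

```bash
python3 -c "
from h import *
goto(.588,-.038,.148)"
```

```text
t 5.05 P [0.4491 0.1308 0.1484] shift/turn [np.float64(0.1102), np.float64(0.1888), np.float64(0.0004)] q7 -1.82 F [-0.2 -0.3 -0.9] op 0.449
```

```bash
python3 -m creep '[[200,0.01,0.02,0,10],[200,0.02,0.04,0,20],[200,0.03,0.06,0,30],[200,0.045,0.08,0,40],[200,0.06,0.1,0,50],[200,0.075,0.12,0,60],[200,0.085,0.14,0,70],[200,0.095,0.16,0,80],[200,0.1,0.175,0,90],[200,0.11,0.189,0,100]]'; python3 -c "
from h import *
goto(.588,-.038,.038,yaxis=np.radians(-1.3))"
```

```text
clock: 6.3
tool_pos: [0.5877, -0.0388, 0.1486]
eef_rot: [-0.7, 0.714, 0.001, -0.0]
contact_force: [0.1, 0.4, -1.8]
opening: 0.451
t 6.3 P [ 0.5877 -0.0388  0.1486] shift/turn [np.float64(-0.0007), np.float64(-0.0004), np.float64(0.1106), np.float64(0.1)] q7 -2.64 F [ 0.1  0.4 -1.8] op 0.451
```

```bash
python3 -m creep '[[200,0,0,0.04,0],[200,0,0,0.08,0],[200,0,0,0.1,0],[200,0,0,0.108,0],[200,0,0,0.111,0],[200,0,0,0.111,0],[90,0,0,0.111,0],[90,0,0,0.111,0],[90,0,0,0.06,0],[90,0,0,0,0]]'; python3 -c "
from h import *
p=imaging.snapshot('top'); cv2.imwrite('pics/c1.png',cv2.resize(p['image'][150:320,150:450],None,fx=2.5,fy=2.5,interpolation=cv2.INTER_CUBIC))
goto(.556,.1375,.16,yaxis=np.radians(99.9))"
```

```text
clock: 7.55
tool_pos: [0.5873, -0.0381, 0.1496]
eef_rot: [-0.702, 0.712, 0.001, -0.001]
contact_force: [1.6, -0.9, 0.6]
opening: 0.644
t 7.6 P [ 0.5918 -0.0396  0.1575] shift/turn [np.float64(-0.1765), np.float64(0.0384), np.float64(-0.0031), np.float64(79.3)] q7 -2.6 F [ 0.5 -1.6  4.5] op 0.645
```

View pics/c1.png

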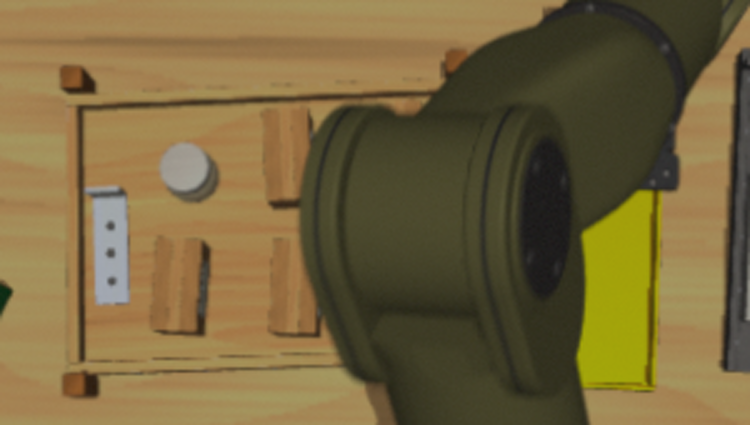

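```bash
python3 -m creep '[[80,-0.01,0.004,0,-10],[80,-0.03,0.008,0,-20],[80,-0.05,0.012,0,-30],[80,-0.07,0.016,0,-40],[80,-0.09,0.02,0,-50],[80,-0.11,0.024,0,-60],[80,-0.13,0.028,0,-70],[80,-0.15,0.032,0,-80],[80,-0.165,0.035,0,-90],[80,-0.176,0.038,0,-100.5]]'; python3 -c "
from h import *
imaging.snapshot('top')
wpic('w2',[(.556,.1375,np.radians(9.9),.008),(.588,-.038,np.radians(88.7),.004)])
goto(.556,.1375,.038,yaxis=np.radians(99.9))"
```

```text
clock: 8.85
tool_pos: [0.5524, 0.1392, 0.149]
eef_rot: [0.996, 0.088, 0.0, -0.0]
contact_force: [0.6, -0.0, -0.8]
opening: 0.689
t 8.95 P [0.5522 0.14   0.149 ] shift/turn [np.float64(0.0033), np.float64(0.0033), np.float64(0.111), np.float64(-0.0)] q7 -1.65 F [-0.3  0.1 -1.1] op 0.684
```

View pics/w2.png

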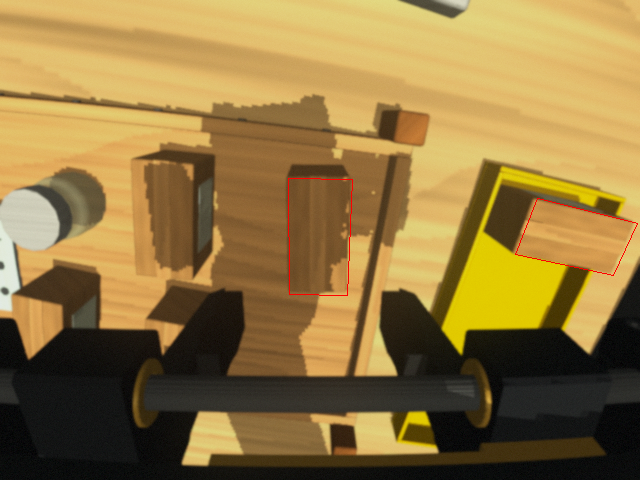

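The outline fits carton B, and the first carton stands in the bin at (515–637,198–275).

```bash
python3 -m creep '[[80,0.003,0.003,0.04,0],[80,0.003,0.003,0.08,0],[80,0.003,0.003,0.111,0],[80,0.003,0.003,0.111,0],[200,0.003,0.003,0.111,0],[200,0.003,0.003,0.111,0],[200,0.003,0.003,0.111,0],[200,0.003,0.003,0.111,0],[200,0.003,0.003,0.111,0]]' 30;  python3 -m creep '[[200,0,0,-0.02,0],[200,0,0,-0.06,0],[200,0,0,-0.11,0],[200,0,0,-0.11,0],[200,0,0,-0.11,0],[200,0,0,-0.11,0],[200,0,0,-0.11,0]]'; python3 -c "
from h import *
f=[]
for i in range(3):
    f.append(telemetry.get_state()['contact_force']); imaging.snapshot('top')
print(np.round(f,2))
goto(.449,.131,.16)"
```

```text
clock: 10.07
tool_pos: [0.557, 0.1368, 0.0392]
eef_rot: [0.996, 0.085, 0.001, -0.001]
contact_force: [-0.1, 1.4, 6.6]
opening: 0.453
clock: 10.95
tool_pos: [0.5549, 0.1357, 0.1464]
eef_rot: [0.996, 0.085, -0.001, 0.0]
contact_force: [-0.1, 0.4, -5.0]
opening: 0.449
[[-0.11  0.42 -5.04]
 [-0.74 -0.13 -6.16]
 [ 0.09  1.2  -5.21]]
t 11.1 P [0.5555 0.1357 0.147 ] shift/turn [np.float64(-0.1058), np.float64(-0.0133), np.float64(-0.0129)] q7 -1.64 F [-0.7 -0.1 -4.9] op 0.452
```

Carton B weighs about 5.3 N, so it is full and goes in the tray.

```bash
python3 -c "
from h import *
goto(.4765,-.396,.147,yaxis=np.radians(87.3))"
```

```text
t 11.1 P [0.5555 0.1357 0.147 ] shift/turn [np.float64(-0.1675), np.float64(0.5108), np.float64(0.0004), np.float64(12.4)] q7 -1.64 F [-0.7 -0.1 -4.9] op 0.452
```

```bash
python3 -m creep '[[200,-0.01,0.03,0,1],[200,-0.025,0.08,0,3],[200,-0.04,0.135,0,5],[200,-0.06,0.19,0,7],[200,-0.08,0.245,0,9],[200,-0.1,0.3,0,12],[200,-0.12,0.355,0,12.4],[200,-0.135,0.41,0,12.4],[200,-0.15,0.465,0,12.4],[200,-0.16,0.495,0,12.4]]'; python3 -c "
from h import *
goto(.4765,-.396,.047,yaxis=np.radians(87.3))
wpic('w3',[(.4765,-.396,np.radians(-2.7),.015)])"
```

```text
clock: 12.35
tool_pos: [0.4799, -0.3836, 0.1476]
eef_rot: [1.0, -0.026, -0.0, 0.001]
contact_force: [0.6, 1.0, -5.0]
opening: 0.45
t 12.35 P [ 0.4799 -0.3836  0.1476] shift/turn [np.float64(-0.0027), np.float64(0.0123), np.float64(0.1006), np.float64(-0.3)] q7 -1.03 F [ 0.6  1.  -5. ] op 0.45
```

View pics/w3.png

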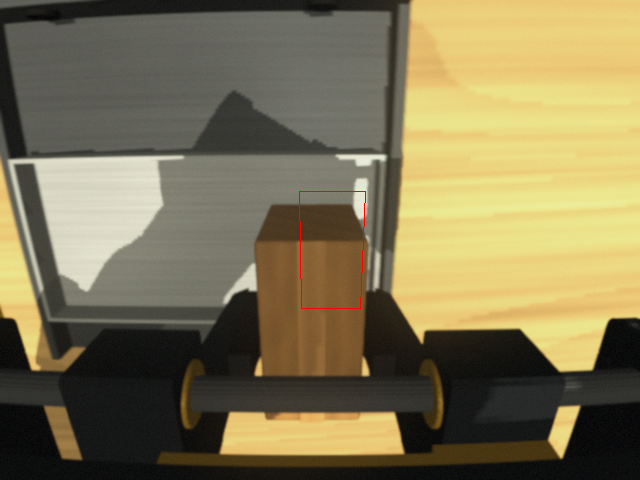

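```bash
python3 -m creep '[[200,-0.003,0.0125,0.03,0],[200,-0.003,0.0125,0.07,0],[200,-0.003,0.0125,0.09,0],[200,-0.003,0.0125,0.098,0],[200,-0.003,0.0125,0.102,0],[200,-0.003,0.0125,0.102,0],[95,-0.003,0.0125,0.102,0],[95,-0.003,0.0125,0.102,0],[95,-0.003,0.0125,0.06,0],[95,-0.003,0.0125,0.01,0]]'; python3 -c "
from h import *
p=imaging.snapshot('top')
for d in imaging.trace(p,'carton_1'):
    v,i=fit(p,d['pixels'],.008,.064,.08,.04); print('carton',round(d['score'],2),d['rect'],v[:2].round(4),np.degrees(v[2]).round(1),round(i,3))
wpic('w4',[(.4765,-.396,np.radians(-2.7),.015)])
goto(.550,.239,.15,yaxis=np.radians(95.6))
"
```

```text
clock: 13.65
tool_pos: [0.4777, -0.3912, 0.1386]
eef_rot: [1.0, -0.024, -0.0, -0.0]
contact_force: [0.6, -0.6, 0.0]
opening: 0.63
carton 0.89 [208.9, 244.7, 234.2, 284.9] [0.4324 0.3304] -2.4 0.914
carton 0.82 [371.9, 183.0, 410.4, 209.7] [ 0.5887 -0.0364] 90.0 0.957
carton 0.8 [257.7, 191.6, 276.2, 232.3] [0.5518 0.2393] 5.1 0.915
carton 0.76 [539.1, 255.1, 564.2, 270.9] [ 0.48   -0.3944] -1.5 0.495
carton 0.76 [111.4, 246.0, 155.6, 280.7] [0.4284 0.531 ] 65.6 0.931
carton 0.67 [258.4, 246.9, 278.8, 288.2] [0.4342 0.2288] 0.3 0.963
t 13.8 P [ 0.4799 -0.393   0.1411] shift/turn [np.float64(0.0401), np.float64(-0.6346), np.float64(-0.0113), np.float64(-8.3)] q7 -1.02 F [-0.5  0.5 -0.9] op 0.627
```

View pics/w4.png

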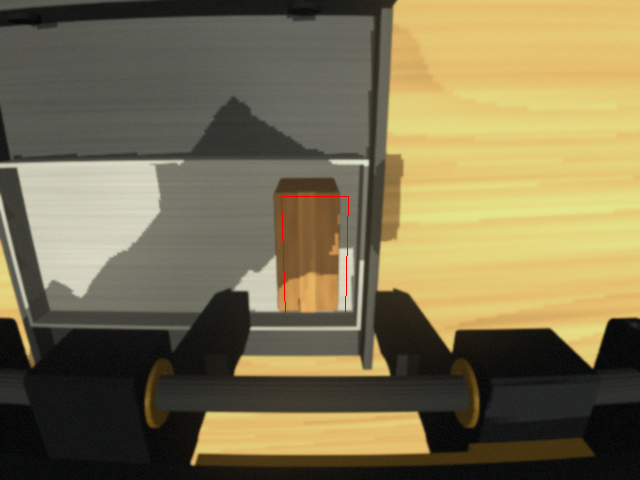

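Carton B stands on the tray floor at (275–340,192–312). Carton C is next.

```bash
python3 -m creep '[[80,0.005,-0.04,-0.005,0],[80,0.008,-0.1,-0.01,0],[80,0.01,-0.16,-0.01,-1],[80,0.015,-0.22,-0.01,-2],[80,0.02,-0.28,-0.01,-3],[80,0.025,-0.34,-0.01,-5],[80,0.03,-0.4,-0.01,-6],[80,0.032,-0.46,-0.01,-7],[80,0.035,-0.52,-0.01,-8.3],[80,0.04,-0.58,-0.01,-8.3]]'; python3 -c "
from h import *
goto(.550,.239,.15,yaxis=np.radians(95.3))
"
```

```text
clock: 15.05
tool_pos: [0.5447, 0.1878, 0.1469]
eef_rot: [0.999, 0.049, -0.001, 0.0]
contact_force: [0.6, -0.3, 0.2]
opening: 0.687
t 15.05 P [0.5447 0.1878 0.1469] shift/turn [np.float64(0.0103), np.float64(-0.0504), np.float64(-0.0032), np.float64(0.3)] q7 -1.76 F [ 0.6 -0.3  0.2] op 0.687
```

```bash
python3 -m creep '[[80,0.01,-0.05,0,0],[80,0.01,-0.05,0,0],[80,0.01,-0.05,0,0]]'; python3 -c "
from h import *
wpic('w5',[(.550,.239,np.radians(5.3),.008)])
goto(.550,.239,.038,yaxis=np.radians(95.3))
"
```

```text
clock: 15.42
tool_pos: [0.5498, 0.2356, 0.1469]
eef_rot: [0.999, 0.049, -0.001, 0.001]
contact_force: [-0.2, -0.7, -0.5]
opening: 0.687
t 15.47 P [0.5501 0.2346 0.1471] shift/turn [np.float64(0.0005), np.float64(-0.0046), np.float64(0.1091), np.float64(0.2)] q7 -1.83 F [0.  0.1 0.4] op 0.694
```

View pics/w5.png

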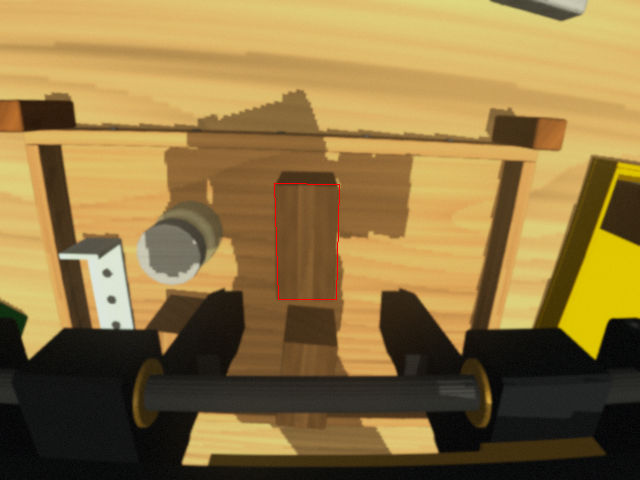

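The outline fits at (275–340,184–299), and the jar is clear of the fingers.

```bash
python3 -m creep '[[80,0,-0.003,0.04,0],[80,0,-0.003,0.08,0],[80,0,-0.003,0.109,0],[80,0,-0.003,0.109,0],[200,0,-0.003,0.109,0],[200,0,-0.003,0.109,0],[200,0,-0.003,0.109,0],[200,0,-0.003,0.109,0],[200,0,-0.003,0.109,0]]' 30;  python3 -m creep '[[200,0,0,-0.02,0],[200,0,0,-0.06,0],[200,0,0,-0.11,0],[200,0,0,-0.11,0],[200,0,0,-0.11,0],[200,0,0,-0.11,0],[200,0,0,-0.11,0]]'; python3 -c "
from h import *
f=[]
for i in range(3):
    f.append(telemetry.get_state()['contact_force']); imaging.snapshot('top')
print(np.round(f,2))
goto(.523,-.037,.148,yaxis=np.radians(-1.3))
goto(.4795,-.326,.148,yaxis=np.radians(87.3))"
```

```text
clock: 16.6
tool_pos: [0.5511, 0.2398, 0.0402]
eef_rot: [0.999, 0.049, 0.001, -0.0]
contact_force: [-0.4, -0.6, 6.3]
opening: 0.455
clock: 17.48
tool_pos: [0.5492, 0.2395, 0.1474]
eef_rot: [0.999, 0.049, -0.001, 0.001]
contact_force: [-0.5, -0.3, -4.6]
opening: 0.454
[[-0.47 -0.3  -4.62]
 [-0.35 -0.65 -4.88]
 [-0.35  0.18 -4.12]]
t 17.62 P [0.5497 0.2397 0.148 ] shift/turn [np.float64(-0.0536), np.float64(0.2728), np.float64(0.0002), np.float64(-83.1)] q7 -1.83 F [ 0.6 -0.3 -4.3] op 0.451
t 17.62 P [0.5497 0.2397 0.148 ] shift/turn [np.float64(-0.1251), np.float64(0.5561), np.float64(0.0005), np.float64(8.3)] q7 -1.83 F [ 0.6 -0.3 -4.3] op 0.451
```

About 4.5 N, so C is full and goes in tray slot 2 at (0.481, −0.322).

```bash
python3 -m creep '[[200,-0.01,0.03,0,1],[200,-0.02,0.085,0,3],[200,-0.03,0.14,0,5],[200,-0.045,0.195,0,7],[200,-0.055,0.25,0,8.3],[200,-0.07,0.305,0,8.3],[200,-0.08,0.36,0,8.3],[200,-0.095,0.415,0,8.3],[200,-0.11,0.47,0,8.3],[200,-0.12,0.525,0,8.3]]'; python3 -c "
from h import *
goto(.481,-.322,.0465,yaxis=np.radians(87.3))"
```

```text
clock: 18.88
tool_pos: [0.4811, -0.2964, 0.1486]
eef_rot: [1.0, -0.024, -0.0, 0.0]
contact_force: [0.4, -0.3, -3.9]
opening: 0.452
t 18.88 P [ 0.4811 -0.2964  0.1486] shift/turn [np.float64(0.0012), np.float64(0.0256), np.float64(0.1021), np.float64(-0.0)] q7 -1.14 F [ 0.4 -0.3 -3.9] op 0.452
```

```bash
python3 -m creep '[[200,0.001,0.0255,0,0],[200,0.001,0.0255,0.05,0],[200,0.001,0.0255,0.085,0],[200,0.001,0.0255,0.097,0],[200,0.001,0.0255,0.102,0],[200,0.001,0.0255,0.102,0],[105,0.001,0.0255,0.102,0],[105,0.001,0.0255,0.102,0],[105,0.001,0.0255,0.06,0],[105,0.001,0.0255,0.01,0]]'; python3 -c "
from h import *
wpic('w6',[(.481,-.322,np.radians(-2.7),.015)])
goto(.434,.228,.15,yaxis=np.radians(90.2))
"
```

```text
clock: 20.12
tool_pos: [0.4814, -0.3197, 0.1396]
eef_rot: [1.0, -0.024, -0.0, -0.0]
contact_force: [-0.4, -0.1, -0.5]
opening: 0.588
t 20.18 P [ 0.4847 -0.3221  0.1463] shift/turn [np.float64(-0.0769), np.float64(-0.547), np.float64(-0.0072), np.float64(-2.9)] q7 -1.11 F [-0.5 -0.3  3.9] op 0.585
```

View pics/w6.png

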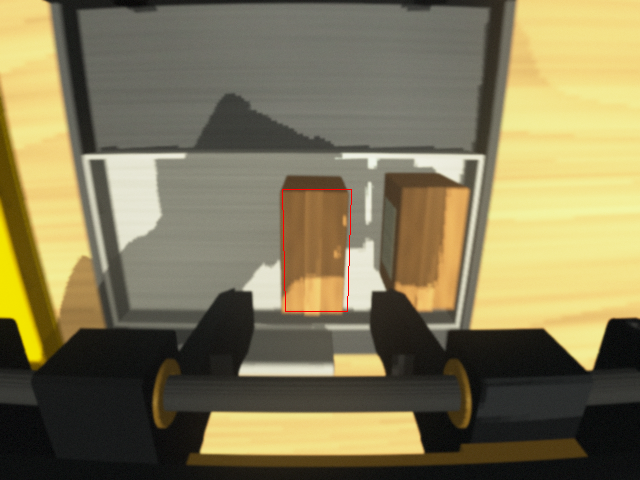

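Both tray cartons stand separately, at (283–348,188–310) and (385–468,185–310). Carton D at (0.434, 0.228) is next.

```bash
python3 -m creep '[[80,-0.005,-0.04,0,0],[80,-0.012,-0.095,0,0],[80,-0.02,-0.15,0,0],[80,-0.028,-0.205,0,0],[80,-0.036,-0.26,0,0],[80,-0.044,-0.315,0,0],[80,-0.052,-0.37,0,-1],[80,-0.06,-0.425,0,-2],[80,-0.068,-0.48,0,-3],[80,-0.076,-0.535,0,-3]]'; python3 -c "
from h import *
p=imaging.snapshot('side'); cv2.imwrite('pics/s1.png',p['image'])
wpic('w7',[(.434,.228,np.radians(.4),.008)])
goto(.434,.228,.038,yaxis=np.radians(90.4))
"
```

```text
clock: 21.42
tool_pos: [0.4312, 0.2203, 0.1392]
eef_rot: [1.0, 0.003, 0.001, -0.0]
contact_force: [1.3, -0.3, 0.3]
opening: 0.687
t 21.52 P [0.4302 0.2268 0.139 ] shift/turn [np.float64(0.0037), np.float64(-0.0005), np.float64(0.101), np.float64(0.6)] q7 -1.87 F [ 0.8  0.2 -0.9] op 0.686
```

View pics/w7.png

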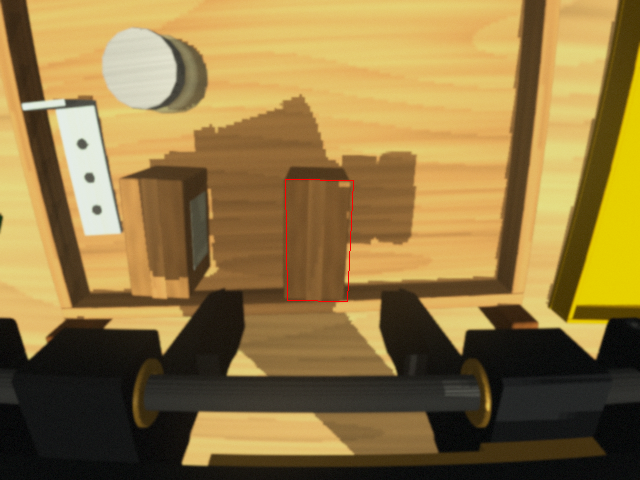

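The outline fits D at (286–352,180–300).

```bash
python3 -m creep '[[80,0.004,0,0.04,0],[80,0.004,0,0.08,0],[80,0.004,0,0.101,0],[80,0.004,0,0.101,0],[200,0.004,0,0.101,0],[200,0.004,0,0.101,0],[200,0.004,0,0.101,0],[200,0.004,0,0.101,0],[200,0.004,0,0.101,0]]' 30;  python3 -m creep '[[200,0,0,-0.02,0],[200,0,0,-0.06,0],[200,0,0,-0.11,0],[200,0,0,-0.11,0],[200,0,0,-0.11,0],[200,0,0,-0.11,0],[200,0,0,-0.11,0]]'; python3 -c "
from h import *
f=[]
for i in range(3):
    f.append(telemetry.get_state()['contact_force']); imaging.snapshot('top')
print(np.round(f,2))
goto(.515,-.036,.148,yaxis=np.radians(-1.3))
goto(.484,-.252,.148,yaxis=np.radians(87.3))"
```

```text
clock: 22.65
tool_pos: [0.4356, 0.2185, 0.0386]
eef_rot: [1.0, 0.003, 0.001, -0.0]
contact_force: [-0.4, 2.0, 7.3]
opening: 0.453
clock: 23.52
tool_pos: [0.4342, 0.2177, 0.1465]
eef_rot: [1.0, 0.003, -0.001, 0.001]
contact_force: [0.3, 0.1, -3.7]
opening: 0.454
[[ 0.32  0.13 -3.74]
 [ 0.14 -0.2  -4.73]
 [ 1.44  0.07 -4.12]]
t 23.68 P [0.4347 0.2179 0.1471] shift/turn [np.float64(0.079), np.float64(0.2543), np.float64(-0.0008), np.float64(-88.4)] q7 -1.86 F [-0.7  0.5 -3.4] op 0.456
t 23.68 P [0.4347 0.2179 0.1471] shift/turn [np.float64(0.0469), np.float64(0.4702), np.float64(-0.0006), np.float64(3.0)] q7 -1.86 F [-0.7  0.5 -3.4] op 0.456
```

About 4 N, so D is also full and goes in tray slot 3 at (0.484, −0.252).

```bash
python3 -m creep '[[200,0.005,0.03,0,0],[200,0.01,0.08,0,0],[200,0.015,0.13,0,0],[200,0.02,0.18,0,0],[200,0.025,0.23,0,1],[200,0.03,0.28,0,2],[200,0.035,0.33,0,3],[200,0.04,0.38,0,3],[200,0.047,0.43,0,3],[200,0.047,0.465,0,3]]'; python3 -c "
from h import *
goto(.484,-.252,.0455,yaxis=np.radians(87.3))"
```

```text
clock: 24.92
tool_pos: [0.4844, -0.2497, 0.1476]
eef_rot: [1.0, -0.025, 0.0, 0.001]
contact_force: [0.1, 1.0, -4.7]
opening: 0.457
t 24.93 P [ 0.4844 -0.2497  0.1476] shift/turn [np.float64(-0.0004), np.float64(0.0021), np.float64(0.1021), np.float64(-0.1)] q7 -1.19 F [ 0.1  1.  -4.7] op 0.457
```

```bash
python3 -m creep '[[200,0,0.001,0.03,0],[200,0,0.001,0.07,0],[200,0,0.001,0.09,0],[200,0,0.001,0.098,0],[200,0,0.001,0.102,0],[200,0,0.001,0.102,0],[105,0,0.001,0.102,0],[105,0,0.001,0.102,0],[105,0,0.001,0.06,0],[105,0,0.001,0.01,0]]'; python3 -c "
from h import *
wpic('w8',[(.484,-.252,np.radians(-2.7),.015)])
goto(.4325,.330,.15,yaxis=np.radians(88))
"
```

```text
clock: 26.18
tool_pos: [0.484, -0.2475, 0.1386]
eef_rot: [1.0, -0.024, -0.001, -0.0]
contact_force: [-0.2, 0.1, -0.7]
opening: 0.59
t 26.23 P [ 0.4872 -0.2494  0.1448] shift/turn [np.float64(-0.0823), np.float64(-0.5761), np.float64(-0.0081), np.float64(-0.7)] q7 -1.19 F [-0.1 -0.2  3.3] op 0.585
```

View pics/w8.png

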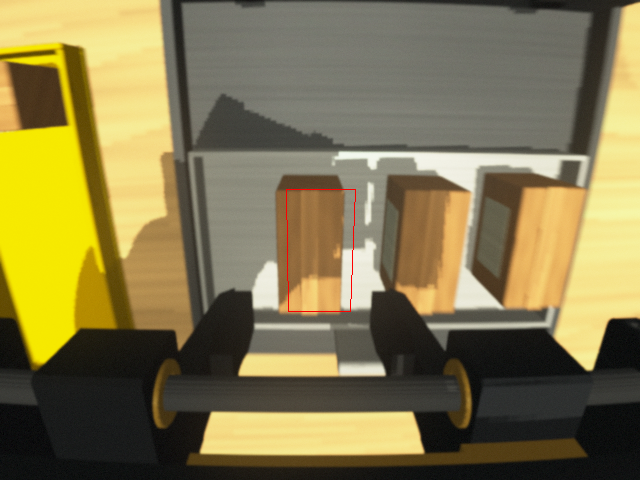

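Three cartons stand in the tray, at (277–343), (385–468) and (478–583), with gaps between them. Carton E is the last one.

```bash
python3 -m creep '[[80,-0.008,-0.04,0,0],[80,-0.016,-0.1,0,0],[80,-0.024,-0.16,0,0],[80,-0.032,-0.22,0,0],[80,-0.04,-0.28,0,0],[80,-0.048,-0.34,0,0],[80,-0.056,-0.4,0,0],[80,-0.064,-0.46,0,0],[80,-0.072,-0.515,0,0],[80,-0.08,-0.565,0,0]]'; python3 -c "
from h import *
p=imaging.snapshot('top')
wpic('w9',[(.4325,.330,np.radians(-2),.008)])
goto(.4325,.330,.038,yaxis=np.radians(88))
"
```

```text
clock: 27.48
tool_pos: [0.4309, 0.3231, 0.1382]
eef_rot: [1.0, -0.023, 0.001, -0.001]
contact_force: [1.1, -0.0, -0.2]
opening: 0.689
t 27.57 P [0.4293 0.3288 0.1378] shift/turn [np.float64(0.0031), np.float64(-0.0007), np.float64(0.0998), np.float64(-0.1)] q7 -2.02 F [ 0.9 -0.6 -0.4] op 0.685
```

View pics/w9.png

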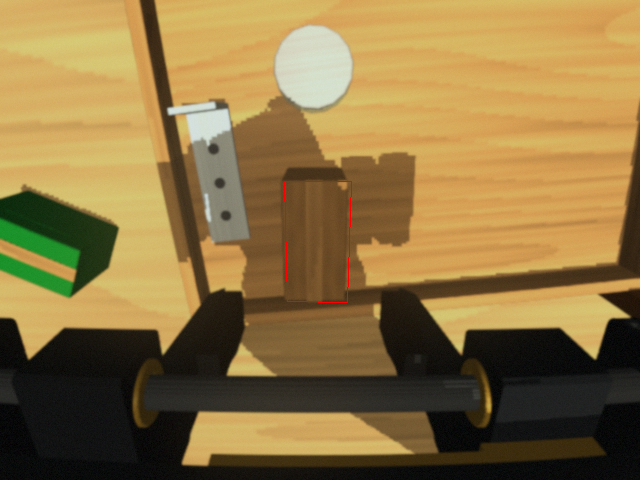

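```bash
python3 -m creep '[[80,0,0,0,0],[80,0,0,0,0],[80,0,0,0,0],[80,0,0,0,0]]'; python3 -c "
from h import *
goto(.4325,.330,.038,yaxis=np.radians(88))
"
```

```text
clock: 28.08
tool_pos: [0.4314, 0.3197, 0.1378]
eef_rot: [1.0, -0.024, 0.0, 0.0]
contact_force: [-0.3, -0.1, -0.5]
opening: 0.687
t 28.07 P [0.4314 0.3197 0.1378] shift/turn [np.float64(0.0006), np.float64(-0.0104), np.float64(0.0998), np.float64(-0.8)] q7 -2.02 F [-0.3 -0.1 -0.5] op 0.687
```

```bash
python3 -m creep '[[80,0,-0.01,0.01,-0.5],[80,0,-0.01,0.05,-0.5],[80,0,-0.01,0.085,-0.5],[80,0,-0.01,0.1,-0.5],[80,0,-0.01,0.1,-0.5],[200,0,-0.01,0.1,-0.5],[200,0,-0.01,0.1,-0.5],[200,0,-0.01,0.1,-0.5],[200,0,-0.01,0.1,-0.5],[200,0,-0.01,0.1,-0.5]]' 30;  python3 -m creep '[[200,0,0,-0.02,0],[200,0,0,-0.06,0],[200,0,0,-0.11,0],[200,0,0,-0.11,0],[200,0,0,-0.11,0],[200,0,0,-0.11,0],[200,0,0,-0.11,0]]'; python3 -c "
from h import *
f=[]
for i in range(3):
    f.append(telemetry.get_state()['contact_force']); imaging.snapshot('top')
print(np.round(f,2))
goto(.505,-.037,.148,yaxis=np.radians(-1.3))
goto(.487,-.187,.148,yaxis=np.radians(87.3))"
```

```text
clock: 29.32
tool_pos: [0.4321, 0.3311, 0.0387]
eef_rot: [1.0, -0.019, 0.001, -0.001]
contact_force: [-0.7, -0.6, 6.7]
opening: 0.452
clock: 30.2
tool_pos: [0.4309, 0.33, 0.1465]
eef_rot: [1.0, -0.019, -0.001, 0.001]
contact_force: [0.2, -0.1, -1.8]
opening: 0.448
[[ 0.19 -0.08 -1.81]
 [ 1.   -0.02 -1.34]
 [-0.18  0.18 -2.33]]
t 30.35 P [0.4313 0.3303 0.1471] shift/turn [np.float64(0.0878), np.float64(0.3642), np.float64(-0.0006), np.float64(89.1)] q7 -2.03 F [-1.4 -0.2 -1.1] op 0.451
t 30.35 P [0.4313 0.3303 0.1471] shift/turn [np.float64(0.0756), np.float64(0.5147), np.float64(-0.0005), np.float64(0.5)] q7 -2.03 F [-1.4 -0.2 -1.1] op 0.451
```

About 1.65 N, so E is light and goes in the bin. There is room for it lengthwise at (0.465, −0.036) without turning.

```bash
python3 -c "
from h import *
goto(.465,-.036,.148,yaxis=np.radians(88.7))"
```

```text
t 30.35 P [0.4313 0.3303 0.1471] shift/turn [np.float64(0.0478), np.float64(0.3647), np.float64(-0.0006), np.float64(-0.9)] q7 -2.03 F [-1.4 -0.2 -1.1] op 0.451
```

```bash
python3 -m creep '[[200,0.005,0.04,0,0],[200,0.012,0.09,0,0],[200,0.02,0.14,0,0],[200,0.027,0.19,0,0],[200,0.035,0.24,0,-1],[200,0.042,0.29,0,-1],[200,0.048,0.335,0,-1],[200,0.048,0.365,0,-1],[200,0.048,0.365,0,-1],[200,0.048,0.365,0,-1]]'; python3 -c "
from h import *
goto(.465,-.036,.035,yaxis=np.radians(88.7))"
```

```text
clock: 31.6
tool_pos: [0.4655, -0.0352, 0.1476]
eef_rot: [1.0, -0.01, -0.0, -0.0]
contact_force: [-0.4, -0.0, -1.2]
opening: 0.449
t 31.6 P [ 0.4655 -0.0352  0.1476] shift/turn [np.float64(-0.0005), np.float64(0.0009), np.float64(0.1126), np.float64(0.1)] q7 -1.45 F [-0.4 -0.  -1.2] op 0.449
```

Now place it, then back off towards (0.40, −0.30) to get the tray into view.

```bash
python3 -m creep '[[200,0,0.001,0.04,0],[200,0,0.001,0.08,0],[200,0,0.001,0.1,0],[200,0,0.001,0.11,0],[200,0,0.001,0.113,0],[200,0,0.001,0.113,0],[100,0,0.001,0.113,0],[100,0,0.001,0.113,0],[100,0,0.001,0.06,0],[100,0,0.001,-0.03,0]]'; python3 -m creep '[[255,-0.01,0.04,0,0],[255,-0.02,0.1,0,0],[255,-0.03,0.16,0,0],[255,-0.04,0.21,0,0],[255,-0.05,0.25,0,0],[255,-0.06,0.265,0,0],[255,-0.06,0.265,0,0],[255,-0.06,0.265,0,0],[255,-0.06,0.265,0,0]]'; python3 -c "
from h import *
p=imaging.snapshot('top')
cv2.imwrite('pics/t2.png',cv2.resize(p['image'][150:320,90:590],None,fx=1.6,fy=1.6,interpolation=cv2.INTER_CUBIC))
wpic('w10',[])
p=imaging.snapshot('side'); cv2.imwrite('pics/s2.png',p['image'])
d=imaging.place_of(p,'tray_grip')[:1];print([ (ray(p,[[x['location'][1],x['location'][0]]],.08),x['score']) for x in d])
goto(.385,-.297,.06,yaxis=np.radians(87.3))"
```

```text
clock: 32.85
tool_pos: [0.4647, -0.037, 0.1508]
eef_rot: [1.0, -0.011, -0.001, -0.0]
contact_force: [1.1, -0.3, 0.1]
opening: 0.608
clock: 33.98
tool_pos: [0.4007, -0.2994, 0.1503]
eef_rot: [1.0, -0.009, 0.0, -0.0]
contact_force: [-0.9, -0.1, -0.1]
opening: 0.002
[(array([[ 0.41127628, -0.30404372]]), 0.83)]
t 34.17 P [ 0.4003 -0.3001  0.1502] shift/turn [np.float64(-0.0153), np.float64(-0.0028), np.float64(0.0902), np.float64(1.6)] q7 -1.01 F [-0.3 -0.3  0.6] op 0.008
```

View pics/t2.png

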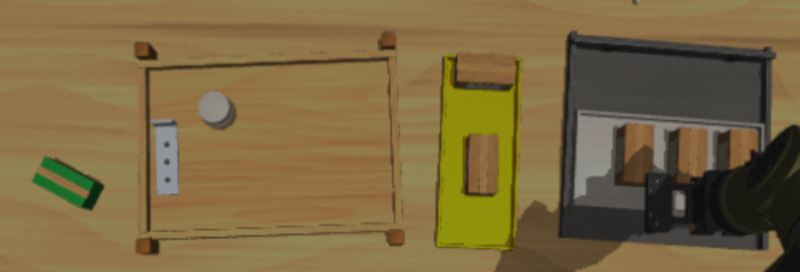

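View pics/w10.png

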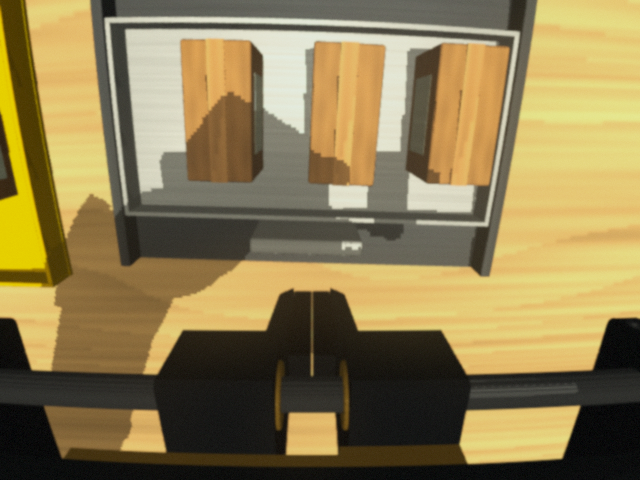

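View pics/s2.png

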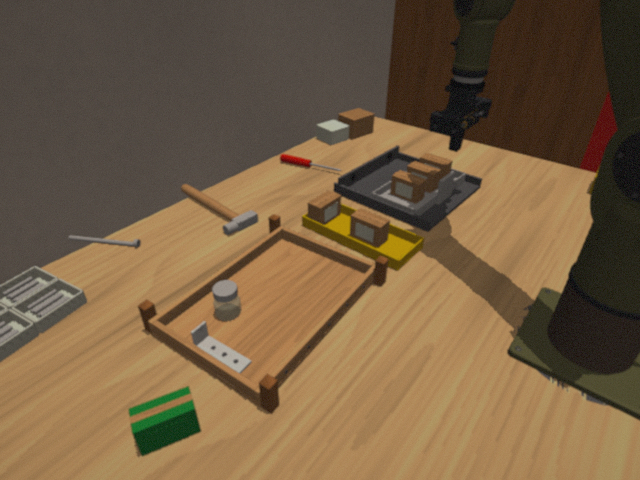

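All five cartons are sorted: three stand in the tray, two in the bin, and only the jar and bracket remain in the crate. The grip plate shows at about (250–362,235–258) in the wrist view. I'll retreat in −x, descend in front of the plate with the fingers shut, and push.

```bash
python3 -m creep '[[255,-0.02,-0.003,0,1],[255,-0.04,-0.004,0,1.6],[255,-0.04,-0.004,0,1.6],[255,-0.04,-0.004,0.04,1.6],[255,-0.04,-0.004,0.08,1.6],[255,-0.04,-0.004,0.095,1.6],[255,-0.04,-0.004,0.095,1.6],[255,-0.04,-0.004,0.095,1.6]]'; python3 -c "
from h import *
wpic('w11',[])
goto(.51,-.303,.055,yaxis=np.radians(87.3))"
```

```text
clock: 35.17
tool_pos: [0.3607, -0.2963, 0.0562]
eef_rot: [1.0, -0.024, 0.001, 0.001]
contact_force: [-0.7, 0.5, 0.2]
opening: 0.004
t 35.23 P [ 0.3608 -0.2964  0.0563] shift/turn [np.float64(0.1494), np.float64(-0.0007), np.float64(0.0016), np.float64(-0.1)] q7 -1.0 F [-0.4 -0.3  0. ] op 0.005
```

View pics/w11.png

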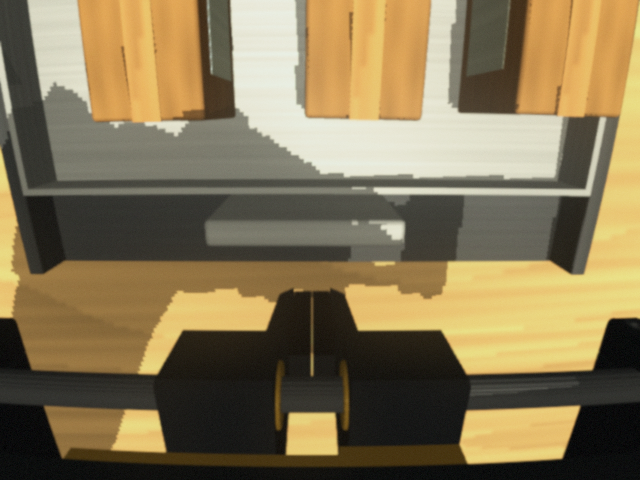

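The fingers, at column 312, are centred on the plate (205–405, 222–246). I'll push slowly.

```bash
python3 -m creep '[[255,0.01,0,0,0],[255,0.02,0,0,0],[255,0.027,0,0,0],[255,0.034,0,0,0],[255,0.042,0,0,0],[255,0.05,0,0,0],[255,0.058,0,0,0],[255,0.066,0,0,0],[255,0.074,0,0,0],[255,0.082,0,0,0]]' ; python3 -m creep '[[255,0.008,0,0,0],[255,0.016,0,0,0],[255,0.024,0,0,0],[255,0.032,0,0,0],[255,0.038,0,0,0],[255,0.042,0,0,0],[255,0.042,0,0,0]]'
```

```text
clock: 36.48
tool_pos: [0.4423, -0.2999, 0.0552]
eef_rot: [1.0, -0.024, -0.0, -0.0]
contact_force: [-3.8, 0.2, 1.3]
opening: 0.008
clock: 37.35
tool_pos: [0.4812, -0.3017, 0.0551]
eef_rot: [1.0, -0.025, -0.003, -0.001]
contact_force: [-8.6, -0.6, 4.5]
opening: 0.009
```

```bash
python3 -m creep '[[255,0.004,0,0,0],[255,0.008,0,0,0],[255,0.012,0,0,0],[255,0.016,0,0,0],[255,0.016,0,0,0]]'; python3 -m creep '[[255,0.003,0,0,0],[255,0.006,0,0,0],[255,0.006,0,0,0]]'
```

```text
clock: 37.98
tool_pos: [0.4809, -0.3016, 0.0549]
eef_rot: [0.999, -0.027, -0.017, -0.004]
contact_force: [-35.6, 3.2, 28.0]
opening: 0.005
clock: 38.35
tool_pos: [0.4808, -0.3015, 0.055]
eef_rot: [0.999, -0.028, -0.023, -0.005]
contact_force: [-44.4, 5.2, 37.8]
opening: 0.006
```

It has stopped at x=0.481 with the force rising. I'll back off and look.

```bash
python3 -m creep '[[255,-0.01,0,0,0],[255,-0.024,0,0,0],[255,-0.06,0,0,0],[255,-0.1,0,0,0],[255,-0.1,0,-0.05,0],[255,-0.1,0,-0.1,0],[255,-0.1,0,-0.1,0],[255,-0.1,0,-0.1,0]]'; python3 -c "
from h import *
p=imaging.snapshot('top')
cv2.imwrite('pics/t3.png',cv2.resize(p['image'][150:320,350:590],None,fx=3.2,fy=3.2,interpolation=cv2.INTER_CUBIC))
wpic('w12',[])
p=imaging.snapshot('side'); cv2.imwrite('pics/s3.png',cv2.resize(p['image'][130:240,270:490],None,fx=3.5,fy=3.5,interpolation=cv2.INTER_CUBIC))"
```

```text
clock: 39.35
tool_pos: [0.4076, -0.2982, 0.1554]
eef_rot: [1.0, -0.024, 0.001, 0.0]
contact_force: [0.2, -0.7, 1.1]
opening: 0.005
```

View pics/t3.png

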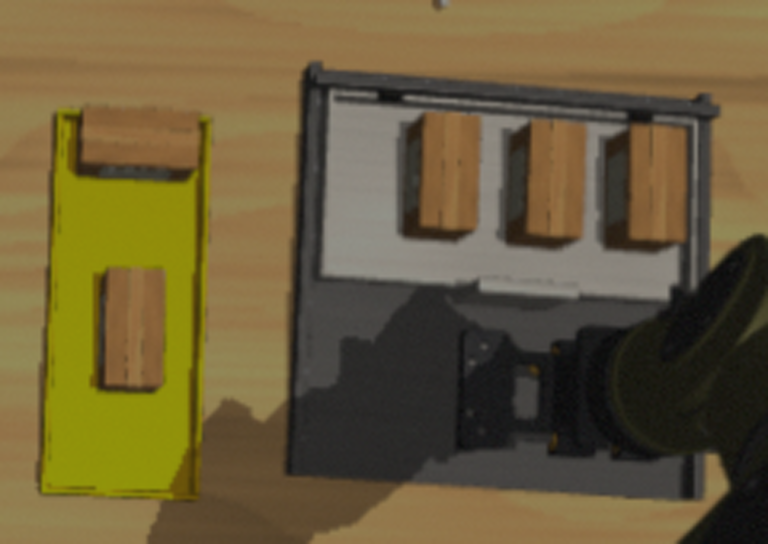

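View pics/w12.png

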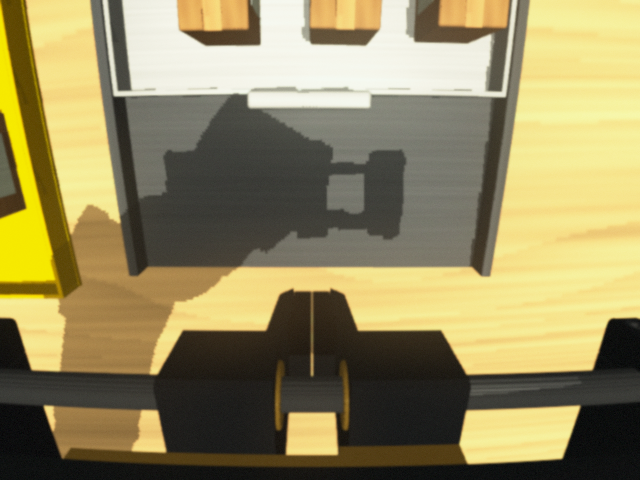

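View pics/s3.png

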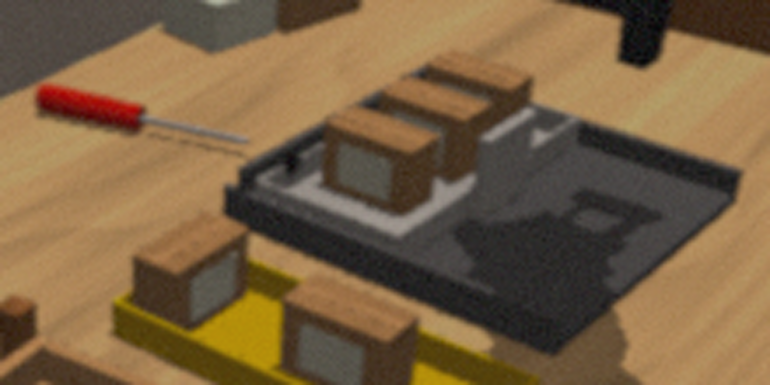

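The tray's rear rim sits against the stop blocks at crop (390,97) and (640,116), and the cartons are still upright and spaced apart. I'll compute the tray travel as a check.

Run:
```python
from h import *
p=imaging.snapshot("top")
O=np.array([350,150])
f=lambda pts,z,O:ray(p,np.array(pts,float)/3.2+O-.5+.5/3.2,z)
a=f([(320,278),(670,301)],.037,O); b=f([(298,378),(674,404)],.037,np.array([355,160]))
print(a,b)
u=np.array([np.cos(np.radians(-2.7)),np.sin(np.radians(-2.7))]); print((a[0]-b[0])@u)
ga=f([(480,290),(578,298)],.08,O).mean(0); print("grip",ga,(ga-[.4052,-.2966])@u)
for d in imaging.place_of(p,"tray_grip")[:1]:
    rc=d["location"]; w=ray(p,[[rc[1],rc[0]]],.08)[0]; print(rc,w,(w-[.4053,-.2907])@u)
for d in imaging.place_of(p,"tray_floor")[:1]:
    rc=d["location"]; w=ray(p,[[rc[1],rc[0]]],.015)[0]; print(rc,w,(w-[.4778,-.3036])@u)
```

```text
[[ 0.50611453 -0.16782687]
 [ 0.49576237 -0.4161917 ]] [[ 0.41506087 -0.16348676]
 [ 0.40170165 -0.4285106 ]]
0.0911570210977475
grip [ 0.49225295 -0.30160479] 0.08719206432742105
[240.4, 513.7] [ 0.49464254 -0.29873502] 0.08962185880463007
[208.9, 507.6] [ 0.57578728 -0.30582639] 0.09798337797157732
```

Measured travel is about 0.09 m. The tray began about 0.02 m in (tray_floor against the rack origin), so this fits home at 0.11 m. I'll check the rear stop close up.

```bash
python3 -m creep '[[255,0,0,-0.03,0],[255,0.03,0,-0.06,0],[255,0.06,0,-0.06,0],[255,0.09,0,-0.06,0],[255,0.12,0,-0.06,0],[255,0.12,0,-0.06,0],[255,0.12,0,-0.06,0],[255,0.12,0,-0.06,0]]'; python3 -c "
from h import *
p=wpic('w13',[]); cv2.imwrite('pics/w13c.png',cv2.resize(p['image'][0:290,80:560],None,fx=1.66,fy=1.66,interpolation=cv2.INTER_CUBIC))
R,t=p['R'],p['t']; print(proj(p,[[.64,-.16,.037],[.62,-.42,.037]]))"
```

```text
clock: 40.65
tool_pos: [0.5243, -0.3043, 0.2151]
eef_rot: [1.0, -0.025, -0.001, -0.0]
contact_force: [0.0, -0.3, -0.2]
opening: 0.003
[[129.78067602  81.35816365]
 [446.84365673  89.09406081]]
```

View pics/w13c.png

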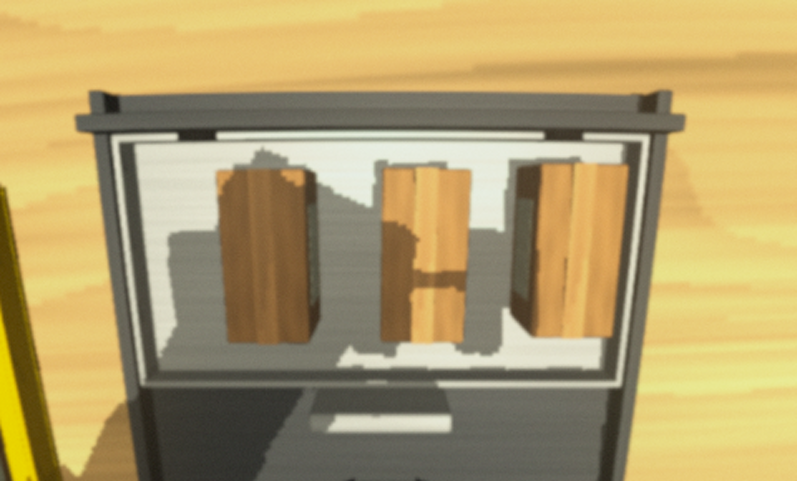

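The tray's rear rim meets both dark stop blocks, at crop (195,135) and (563,135), and the three cartons are upright and apart. One last overall look before handing in.

```bash
python3 -c "
from h import *
p=imaging.snapshot('side'); cv2.imwrite('pics/s4.png',p['image'])"
```

```text
(no output)
```

View pics/s4.png

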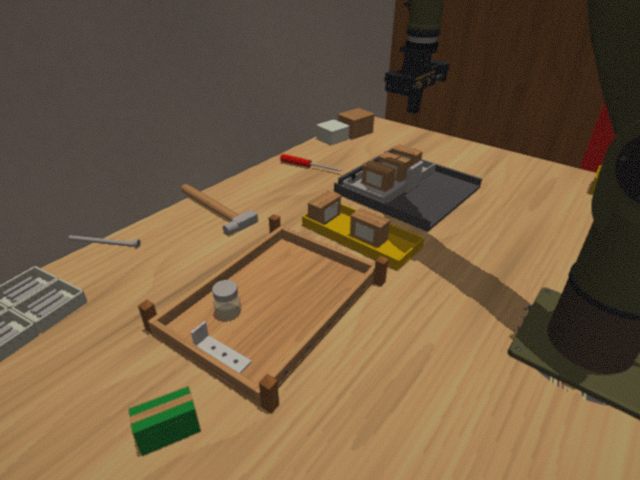

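The side view shows two cartons in the bin at (324,208) and (370,227) and three in the tray around (390,168). The jar and bracket are in the crate, the green block is untouched, and the arm is clear of everything.

```bash
python3 -c "
from plant import r
print(r.finish_job())"
```

```text
the job is handed in; nothing more can be done
None
```

All five cartons are sorted, the tray is pushed in against its stop, and the job is handed in after about 41 s of robot time.

- **Weights:** three cartons pulled about 5.3, 4.6 and 4 N on the wrist, so I took them as full and put them in the tray. The other two pulled about 0.7 and 1.7 N, so they went in the yellow bin. Readings were noisy by roughly 0.5 N, but the two groups were well apart.
- **Placement:** the last pictures show all five standing upright and apart on the tray and bin floors. The jar and bracket are still in the crate, the green look-alike is untouched, and the arm is clear of everything.
- **Tray:** it stopped firmly, and the push force reached about 44 N in x with about 38 N upward at the shut fingers before I backed off. That is more than I intended, though below the 120 N wrist limit. The close-up shows the rear rim against both stop blocks.
- **Disagreement:** I measured 0.087–0.098 m of tray travel, not the quoted 0.11 m. The likely reason is that the tray was already about 0.02 m in at the start, since its floor centre was that far past the rack's origin. I did not confirm that any other way.

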